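# Clear an oil housing cover and tighten its wing screws in cross order

## Robot

A 6-joint arm with a two-finger parallel gripper is mounted at the origin on the work surface. World frame = base frame: x ahead of the robot, y to its left, z up, the work surface at z = 0. Lengths are in m, angles in rad, forces in N, time in s.
With the tool pointing down it reaches from about 0.375 to 0.9 m from the base axis. Payload 3.1 kg.
Tool frame: the origin (TCP) lies where the fingers leave the gripper's body, on its centre line; the fingertips stand manip.tip_reach ahead of it and the grasp point (between the pads) lies 54 mm ahead of it (manip.tip_reach is the distance from the TCP to the fingertips, in m); z points along the fingers, y is the direction in which the jaws open and shut (so a half turn about z gives the same grasp; the last joint's range is limited). The gripper opens to 85 mm and grips with 20 to 120 N. Pads are 22 mm wide; open, the fingers measure 114 mm over their backs; the gripper's body (76 mm by 85 mm) begins 54 mm behind the grasp point. The pads swing forward as they close: fully open they stand 13 mm farther back than shut.
Start: joints at [1.012, 0.527, 1.433, -0, 1.181, -0.178], TCP at [0.232, 0.58, 0.304] pointing down, gripper open.
Joint ranges: [-3.08, 3.08], [-0.75, 2.2], [0.22, 2.44], [-1.43, 4.57], [0, 2.65], [-2.85, 2.85]. Speed limits (rad/s): [2.79, 2.79, 3.14, 3.14, 3.14, 3.14].

## Interface

Orientations are given as a unit quaternion [x, y, z, w].
In Python, from station import manip, cams, order gives the robot as it stands. The module is installed in compiled form; this text tells all that it offers.
- The arm moves only by the tool drive_tool, never from a script. Its arguments are lists of equal length, an entry for each row: "linear": the shift along the tool's x, y, z in mm, a list of three; "rot": the turn, a rotation vector about the tool's x, y, z in degrees, a list of three; "hand": the finger opening in mm, from 0 to 85.4. A call has 1 to 20 rows; each row shifts and turns the pose as measured when the row begins, along the tool's axes as they then stand; what a row does not reach is not made up. A row lasts 1/12 s, in which the tool goes at most 41.7 mm and 7.16 degrees, less where a joint would pass 70% of its speed; a pose out of reach is approached as far as the arm can. A call with a gripper value outside its range is refused whole. The fingers move at their own pace and stop on an object; "force" is the grip in N (left out, the last holds). Time passes only in rows, so rows that do not move let the fingers close. It gives the time, the measured TCP pose, the force and the opening at its end, in the units of the state.
- manip.sense(): the state, without advancing time (a new reading comes with each control period).
- cams.snapshot(name): name is "scene" or "top" or "wrist"; returns the picture (384x512x3 uint8, red, green, blue); there is no depth.
- cams.camera_model(name): a dict with "vfov" (degrees; the focal length in pixels is half the picture's height over the tangent of half this angle, whatever the lens; pixels are square), "cx", "cy" (the principal point, pixels), "rvec" (rotation vector, rad) and "tvec" (3), from world to camera coordinates, as OpenCV has them. Camera axes: x right, y down, z forward; pixel columns grow to the right and rows downward; lengths in m; the calibration is good to about 2 mm. A picture is of the moment at which its call begins: read the wrist's pose just before it. camera_model takes no time and is no camera call; for the wrist camera it gives the pose at the moment of the call.
- order.sign_off(): hands the job in, once; it reports no verdict.
Trained networks look in the newest picture that a camera, given by its name, has taken for a name from the list of things; names that differ only in an ending like _2 or _b are one class to them, and where a whole thing is asked for, a point or a joint stands for the part that bears it (a point fixed in the world has none). Each returns a list of dicts, best first, with "score" (0 to 1); they miss things now and then, are a little off and sometimes report something else, mostly with a low value. They report only what shows in the picture. A call takes as long as a camera call. They do not tell look-alikes from the thing itself.
- cams.regions_of(label, camera): "pixels" (384x512 bool, what is visible of it) and "rect" ([left, top, right, bottom] in pixels, round what is visible of it).
- cams.spot_point(label, camera): "at" ([column, row] in pixels: a listed point, or the origin of a listed thing).
The state is a dict: "t": time; "q": joint angles; "qd": joint speeds; "tau": joint torques, N m; "tcp_pos": TCP position; "tool_rot": TCP orientation; "force": force on the tool from outside, world axes, zero at the start; "ft_torque": the same for the moment, N m; "finger_gap": opening from 0.0 (shut) to 1.0 (fully open).
Only numpy, scipy, OpenCV 4.12 (cv2) and the standard library are available. Lean on these libraries where they do the work, as an engineer would, in place of code of your own. Each camera call takes 0.05 s, during which the arm holds its last target. There are 200 camera calls.

## Task

Pick the cold chisel off the inspection cover and lay it flat in the free half of the tool tray before touching the screws. Then tighten the cover's four wing screws clockwise in cross order, so that the gasket is squeezed evenly: one, then the one diagonally opposite, then the other two, until all four are fully home against their stops. Leave everything else where it stands.

Things in the scene. Friction and masses are not known exactly. Their poses are not given: they have to be found in the camera images.
- housing: Fixed dark octagonal cast-iron oil housing, 290 mm across the foot, 85 mm high; on top a gasketed cover 190 (x) by 170 mm (y), flat top 102 mm above the bench, a wing screw at x = +-70, y = +-60 mm. Origin: centre of the underside, z up. Breather pipe 32 mm across, top at 140 mm, at x = +118, y = 0; side port 44 mm across, 45 mm up, out to y = +160.
- cover_top (a point): Centre of the cover's flat top face, 102 mm above the bench; axes as the housing's.
- chisel: Short steel cold chisel left lying on the cover: bar along its own x, 110 mm long, 18 mm wide, 18 mm high, thinning to a 20 mm wide, 7 mm high edge at +x; about 0.2 kg. Origin: centre of the underside, mid-length. z up; may point any way.
- tray: Fixed open sheet-metal tool tray, 170 mm (x) by 140 mm (y), 30 mm high, walls 4 mm, inner floor about 4 to 5 mm above the bench. Origin: centre of the underside. It stands left or right of the housing. The half at -y is free, the hardy stands in the half at +y.
- hardy: Bystander: loose small wedge-topped steel block, 36 x 36 mm, 43 mm high, standing in the +y half of the tray; origin at the centre of its underside. Leave it alone.
- swage: Bystander: fixed heavy iron block 140 (x) x 120 (y) x 70 mm on the side of the housing away from the tray; origin at the centre of its underside.
- oilcan: Bystander: loose grey metal can, 56 mm across, 140 mm high, standing just beyond the housing; origin at the centre of its underside.
- jar: Bystander: loose jar, 52 mm across, 70 mm high, standing on the robot's side of the housing; origin at the centre of its underside.
- hammer: Bystander: loose hammer, lying far on the left of the bench, handle along its own x.
- brush: Bystander: loose brush, lying far on the right of the bench, handle along its own x.
- flange: Bystander: loose steel ring 76 mm across, 18 mm high, lying flat beyond the housing; origin at the centre of its underside.
- wrench: Bystander: loose wrench lying on the left, on the robot's side, handle along its own x.
- screw_a (a joint): Wing screw A, at x = -70, y = -60 mm in the housing's frame, diagonally opposite C. Value: rad still unscrewed: 0 is home at a firm stop, growing anticlockwise from above (to 1.5, the other stop); tightened by turning clockwise. Steady friction 0.08 N m; stays where left, does not sink.
- wing_a (a point): Grip point of wing screw A, on its axis, 28 mm above the cover. The wing is an upright steel paddle 10 mm thick, 44 mm wide, 10 to 40 mm above the cover, over a hub 18 mm across. Turns with the screw: y along the wing's width, x across its thickness, z up. At home its width is parallel to the housing's y (the cover's 170 mm sides).
- screw_b (a joint): Wing screw B, at x = -70, y = +60 mm in the housing's frame, diagonally opposite D. Value: rad still unscrewed: 0 is home at a firm stop, growing anticlockwise from above (to 1.5, the other stop); tightened by turning clockwise. Steady friction 0.08 N m; stays where left, does not sink.
- wing_b (a point): Grip point of wing screw B, on its axis, 28 mm above the cover. The wing is an upright steel paddle 10 mm thick, 44 mm wide, 10 to 40 mm above the cover, over a hub 18 mm across. Turns with the screw: y along the wing's width, x across its thickness, z up. At home its width is parallel to the housing's y (the cover's 170 mm sides).
- screw_c (a joint): Wing screw C, at x = +70, y = +60 mm in the housing's frame, diagonally opposite A. Value: rad still unscrewed: 0 is home at a firm stop, growing anticlockwise from above (to 1.5, the other stop); tightened by turning clockwise. Steady friction 0.08 N m; stays where left, does not sink.
- wing_c (a point): Grip point of wing screw C, on its axis, 28 mm above the cover. The wing is an upright steel paddle 10 mm thick, 44 mm wide, 10 to 40 mm above the cover, over a hub 18 mm across. Turns with the screw: y along the wing's width, x across its thickness, z up. At home its width is parallel to the housing's y (the cover's 170 mm sides).
- screw_d (a joint): Wing screw D, at x = +70, y = -60 mm in the housing's frame, diagonally opposite B. Value: rad still unscrewed: 0 is home at a firm stop, growing anticlockwise from above (to 1.5, the other stop); tightened by turning clockwise. Steady friction 0.08 N m; stays where left, does not sink.
- wing_d (a point): Grip point of wing screw D, on its axis, 28 mm above the cover. The wing is an upright steel paddle 10 mm thick, 44 mm wide, 10 to 40 mm above the cover, over a hub 18 mm across. Turns with the screw: y along the wing's width, x across its thickness, z up. At home its width is parallel to the housing's y (the cover's 170 mm sides).
Mind the look-alikes: they are no part of the job. Several things look just like the tray: the one meant starts farthest from the robot's base.

How it is judged:
On the way, in this order (a step that is already met when the one before it is completed fails the run):
1. the chisel lies flat and released in the tray, all four screws still loose (x of chisel in the frame of tray between -0.075 and 0.075 m and y of chisel in the frame of tray between -0.055 and 0.055 m and z of chisel in the frame of tray below 0.028 m and angle between chisel's own x axis and vertical between 1.37 and 1.77 rad and linear speed of chisel below 0.05 m/s and contact force between the fingers and chisel below 0.1 N and value of joint each of screw_a, screw_b, screw_c, screw_d above 0.5 rad), for 0.2 s.
2. a first diagonal pair of screws is home, the other two not yet (((value of joint each of screw_a, screw_c below 0.1 rad and value of joint each of screw_b, screw_d above 0.1 rad) or (value of joint each of screw_b, screw_d below 0.1 rad and value of joint each of screw_a, screw_c above 0.1 rad))), for 0.1 s.
At the end, for the whole second after the job is handed in: All four wing screws within 0.1 rad (6 degrees) of home; the chisel level lengthwise (within 0.2 rad) on the tray's floor, its middle inside the tray walls, released and at rest; hardy, oil can, jar, hammer, brush, flange and wrench within 30 mm of where they stood (value of joint each of screw_a, screw_b, screw_c, screw_d below 0.1 rad and x of chisel in the frame of tray between -0.075 and 0.075 m and y of chisel in the frame of tray between -0.055 and 0.055 m and z of chisel in the frame of tray below 0.028 m and angle between chisel's own x axis and vertical between 1.37 and 1.77 rad and linear speed of chisel below 0.05 m/s and contact force between the fingers and chisel below 0.1 N and distance of each of hardy, oilcan, jar, hammer, brush, flange, wrench from where it was at the start of the episode below 0.03 m); the robot touches nothing.
It fails at once if two neighbouring (not diagonal) screws nearly home (under 0.2 rad) while the other two are not ((value of joint each of screw_a, screw_b below 0.2 rad and value of joint each of screw_c, screw_d above 0.2 rad) or (value of joint each of screw_b, screw_c below 0.2 rad and value of joint each of screw_a, screw_d above 0.2 rad) or (value of joint each of screw_c, screw_d below 0.2 rad and value of joint each of screw_a, screw_b above 0.2 rad) or (value of joint each of screw_a, screw_d below 0.2 rad and value of joint each of screw_b, screw_c above 0.2 rad)).
It fails at once if the chisel is dropped or thrown (faster than 1 m/s out of the fingers) (linear speed of chisel above 1 m/s and contact force between the fingers and chisel below 0.1 N).
It fails at once if hardy, oil can, jar, hammer, brush, flange or wrench is pushed more than 30 mm (distance of any of hardy, oilcan, jar, hammer, brush, flange, wrench from where it was at the start of the episode above 0.03 m).
It fails at once if hardy, oil can or jar is knocked over (angle between any of hardy, oilcan, jar's own z axis and vertical above 0.5 rad).
It also fails if it takes over 72 s, if anything falls off the work surface, if the arm or the gripper's body presses on something with over 40 N, if the wrist force passes 120 N, or if a joint passes its speed limit or range.

## Working session

There is one attempt and no reset: what is moved stays moved. The work goes in short steps, Python scripts to look and compute and a tool call to move; the robot and the scene stay as the last step left them, time stands still between calls to the robot, and variables do not carry over. Pictures are saved under pics/ and viewed, about 8 in all and at most 12, crops included, and the job is handed in when it is done.

Besides the shell and the picture viewer there is one more tool, called after "Call:" by a JSON object that holds its "method" and its "body", one argument or row to a line. drive_tool: Moves the arm, as the interface text tells. Its arguments: {"type":"object","properties":{"linear":{"type":"array","items":{"type":"array","items":{"type":"number"}}},"rot":{"type":"array","items":{"type":"array","items":{"type":"number"}}},"hand":{"type":"array","items":{"type":"number"}},"force":{"type":"number"}},"required":["linear","rot","hand"]}

```bash
mkdir -p pics; cat > h.py <<'E'
import numpy as np, cv2
from scipy.spatial.transform import Rotation as R
from station import manip, cams, order
def cam(n):
    m=cams.camera_model(n); f=192/np.tan(np.radians(m['vfov'])/2)
    Rm=cv2.Rodrigues(np.array(m['rvec'],float))[0]; t=np.array(m['tvec'],float).ravel()
    return f,m['cx'],m['cy'],Rm,t
def ray(n,px,z,c=None):
    f,cx,cy,Rm,t=c or cam(n); d=Rm.T@np.array([(px[0]-cx)/f,(px[1]-cy)/f,1]); o=-Rm.T@t
    return o+d*(z-o[2])/d[2]
def proj(n,P,c=None):
    f,cx,cy,Rm,t=c or cam(n); p=(Rm@np.atleast_2d(P).T).T+t; return np.c_[f*p[:,0]/p[:,2]+cx,f*p[:,1]/p[:,2]+cy]
def snap(n,name=None,s=1):
    im=cams.snapshot(n)
    if name: cv2.imwrite(f'pics/{name}.png',cv2.cvtColor(im,cv2.COLOR_RGB2BGR))
    return im
E
python3 - <<'E'
from h import *
s=manip.sense();print(s,manip.tip_reach)
a=snap('top');b=snap('scene');
for n in('top','scene'):print(n,cams.camera_model(n))
H=dict(housing=0,cover_top=.102,chisel=.102,tray=0,hardy=.005,swage=0,oilcan=0,jar=0,flange=0,wing_a=.13)
for l,z in H.items():
  for n in('top','scene'):
    print(l,n,[(np.round(d['at']),round(d['score'],2),np.round(ray(n,d['at'],z),3)[:2]) for d in cams.spot_point(l,n) if d['score']>.2])
cv2.imwrite('pics/top.png',cv2.cvtColor(cv2.resize(a,(800,600)),4));cv2.imwrite('pics/scene.png',cv2.cvtColor(cv2.resize(b,(800,600)),4))
E
```

```text
{'t': 0.0, 'q': array([ 1.01252645e+00,  5.28460117e-01,  1.43392501e+00,  1.06507517e-05,
        1.18143670e+00, -1.78506724e-01]), 'qd': array([ 0.0006933 ,  0.00055183, -0.00102563,  0.00062477, -0.00072239,
        0.00176888]), 'tau': array([-1.18704207e-03, -4.42355311e+01, -1.78027493e+01, -3.56598684e-04,
        8.31738173e-03, -1.10486798e-06]), 'tcp_pos': array([0.23135045, 0.5799812 , 0.30292996]), 'tool_rot': array([ 1.88744473e-01,  9.82025601e-01, -1.03803313e-03, -4.05970012e-04]), 'force': array([0.25375261, 0.35431759, 0.20981611]), 'ft_torque': array([ 0.00989083, -0.0253072 ,  0.05357202]), 'finger_gap': 0.9923967631349546} 0.0726
top {'vfov': 45.6602070086985, 'cx': 248.50795201336234, 'cy': 185.1596665199925, 'rvec': array([ 2.20441617, -2.00692657,  0.20533344]), 'tvec': array([-0.02490037,  0.5212168 ,  1.31021527])}
scene {'vfov': 53.00152616876277, 'cx': 259.0967414673845, 'cy': 186.32183974090466, 'rvec': array([ 0.77841877,  2.77844796, -0.81423705]), 'tvec': array([ 0.44071194, -0.17085559,  1.35410727])}
housing top [(array([250., 184.]), 0.9, array([0.
[... 1352 characters left out ...]
jar scene [(array([310., 199.]), 0.93, array([0.369, 0.068])), (array([225., 188.]), 0.41, array([ 0.578, -0.109]))]
flange top [(array([287., 134.]), 0.65, array([ 0.71 , -0.082]))]
flange scene [(array([190., 215.]), 0.78, array([ 0.717, -0.079]))]
wing_a top [(array([226., 193.]), 0.66, array([0.476, 0.084])), (array([234., 149.]), 0.64, array([0.608, 0.075])), (array([275., 155.]), 0.44, array([ 0.6  , -0.045])), (array([268., 201.]), 0.38, array([ 0.465, -0.037]))]
wing_a scene [(array([290., 198.]), 0.72, array([0.47 , 0.092])), (array([225., 186.]), 0.69, array([ 0.604, -0.036])), (array([266., 162.]), 0.52, array([ 0.461, -0.046])), (array([242., 213.]), 0.45, array([0.606, 0.064]))]
```

View pics/top.png

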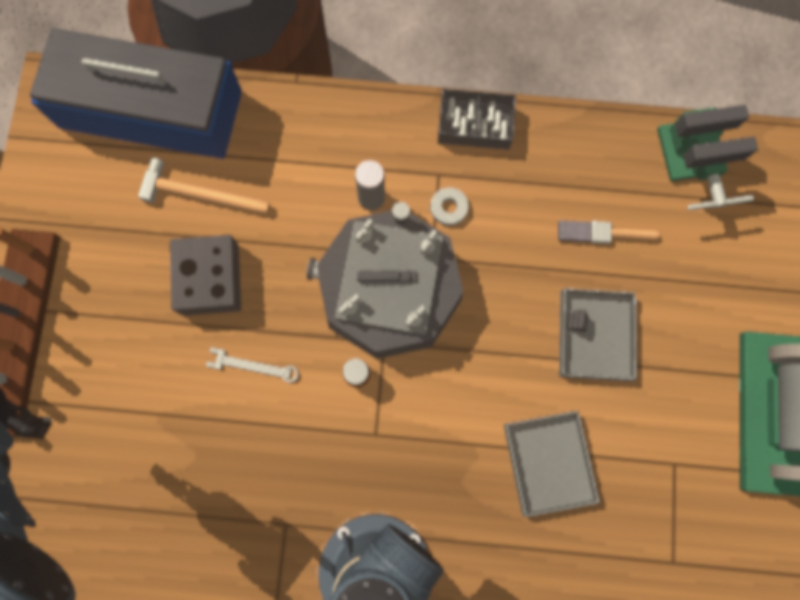

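View pics/scene.png

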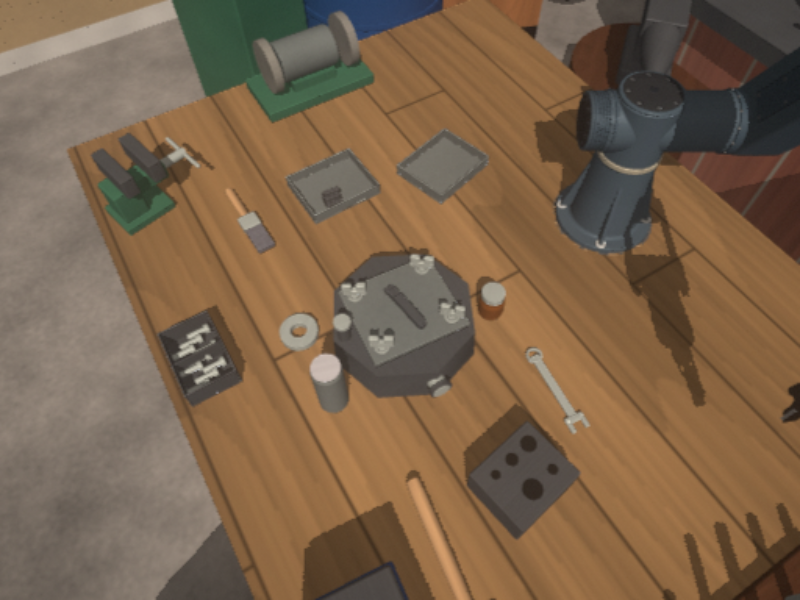

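The top view shows the housing centred near (392,280) with the chisel lying across it. The tray with the hardy is at (598,336), farther from the base than the empty look-alike at (552,465). The housing's breather points away from the robot and its port points left, so its axes nearly match the world's. Next I'll go above the cover.

```bash
cat >> h.py <<'E'
import json
def Rj(a): 
    a=np.radians(a); c,s=np.cos(a),np.sin(a); return np.array([[-s,c,0],[c,s,0],[0,0,-1.]])
def jaw(): 
    M=R.from_quat(manip.sense()['tool_rot']).as_matrix(); return np.degrees(np.arctan2(M[1,1],M[0,1]))
def plan(P,a,step=35,deg=6.8,minn=1):
    """rows from the present pose to TCP P (m), jaw angle a (deg)"""
    s=manip.sense(); p=np.array(s['tcp_pos']); r=R.from_quat(s['tool_rot']); P=np.array(P,float)
    rv=(r.inv()*R.from_matrix(Rj(a))).as_rotvec(degrees=True); d=(P-p)*1000
    n=max(minn,int(np.ceil(max(np.linalg.norm(d)/step,np.linalg.norm(rv)/deg)))); out=[]
    for i in range(n):
        out.append(np.round((r*R.from_rotvec(rv*i/n,degrees=True)).inv().apply(d/n),1).tolist())
    print(n,'rows lin',json.dumps(out).replace(' ',''),'rot each',np.round(rv/n,2).tolist(),'from',np.round(p,4),round(jaw(),1),'q',np.round(s['q'],2))
E
python3 - <<'E'
from h import *
plan((.48,.02,.36),0)
E
```

```text
18 rows lin [[-24.4,-23.8,-3.1],[-25.9,-22.1,-3.1],[-27.3,-20.4,-3.1],[-28.6,-18.5,-3.1],[-29.7,-16.6,-3.1],[-30.8,-14.6,-3.1],[-31.7,-12.5,-3.1],[-32.4,-10.4,-3.1],[-33.0,-8.2,-3.1],[-33.5,-6.0,-3.1],[-33.8,-3.8,-3.1],[-34.0,-1.6,-3.1],[-34.0,0.7,-3.1],[-33.9,2.9,-3.1],[-33.7,5.2,-3.1],[-33.2,7.4,-3.1],[-32.7,9.6,-3.1],[-32.0,11.7,-3.1]] rot each [0.0, 0.0, 3.79] from [0.2317 0.5805 0.3039] 68.2 q [ 1.01  0.53  1.43 -0.    1.18 -0.18]
```

Call:
{"method": "drive_tool", "body": {
  "linear": [
    [-24,-24,-3],
    [-26,-22,-3],
    [-27,-20,-3],
    [-29,-18,-3],
    [-30,-17,-3],
    [-31,-15,-3],
    [-32,-12,-3],
    [-32,-10,-3],
    [-33,-8,-3],
    [-33,-6,-3],
    [-34,-4,-3],
    [-34,-2,-3],
    [-34,1,-3],
    [-34,3,-3],
    [-34,5,-3],
    [-33,7,-3],
    [-33,10,-3],
    [-32,12,-3],
    [0,0,0]
  ],
  "rot": [
    [0,0,3.8],
    [0,0,3.8],
    [0,0,3.8],
    [0,0,3.8],
    [0,0,3.8],
    [0,0,3.8],
    [0,0,3.8],
    [0,0,3.8],
    [0,0,3.8],
    [0,0,3.8],
    [0,0,3.8],
    [0,0,3.8],
    [0,0,3.8],
    [0,0,3.8],
    [0,0,3.8],
    [0,0,3.8],
    [0,0,3.8],
    [0,0,3.8],
    [0,0,0]
  ],
  "hand": [85,85,85,85,85,85,85,85,85,85,85,85,85,85,60,60,60,60,60]
}}

```text
t: 2.68
tcp_pos: [0.4784, -0.0093, 0.3616]
tool_rot: [0.727, 0.687, 0.007, 0.004]
force: [-0.1, 0.1, -0.2]
finger_gap: 0.698
```

```bash
cat > look.py <<'E'
from h import *
import sys
im=snap('wrist'); c=cam('wrist'); s=manip.sense()
print(np.round(s['tcp_pos'],4),round(jaw(),1),'t',s['t'],'cam',np.round(-c[3].T@c[4],3))
print('chisel',[(np.round(d['at'],1),round(d['score'],2),np.round(ray('wrist',d['at'],.102,c),4)[:2]) for d in cams.spot_point('chisel','wrist')])
print('wings',*[(np.round(d['at'],1),round(d['score'],2),np.round(ray('wrist',d['at'],.13,c),4)[:2]) for d in cams.spot_point('wing_a','wrist')],sep='\n')
print('cover',[(round(d['score'],2),np.round(ray('wrist',d['at'],.102,c),4)[:2]) for d in cams.spot_point('cover_top','wrist')])
for l,z in(('chisel',.12),('wing_a',.142)):
  for d in cams.regions_of(l,'wrist'):
    v,u=np.nonzero(d['pixels']); Q=np.array([ray('wrist',q,z,c)[:2] for q in np.c_[u,v][::3]])
    e,V=np.linalg.eigh(np.cov((Q-Q.mean(0)).T)); print(l,'reg',round(d['score'],2),d['rect'],Q.mean(0).round(4),'sd',np.sqrt(e).round(4),'dir',np.degrees(np.arctan2(V[1,1],V[0,1])).round(1))
if len(sys.argv)>1: cv2.imwrite('pics/%s.png'%sys.argv[1],cv2.cvtColor(cv2.resize(im,(800,600)),4))
E
python3 look.py w1
```

```text
[ 0.4768 -0.0072  0.3611] -3.1 t 2.7333 cam [0.479 0.06  0.432]
chisel [(array([299.3, 135.8]), 0.57, array([0.5306, 0.0345]))]
wings
(array([372.9,  91.5]), 0.9, array([0.6039, 0.0781]))
(array([363.3, 195.7]), 0.81, array([ 0.599 , -0.0353]))
(array([237.7, 194.9]), 0.66, array([ 0.4547, -0.0261]))
(array([240.8,  82.7]), 0.59, array([0.4666, 0.0939]))
cover [(0.79, array([0.5316, 0.0244])), (0.52, array([ 0.4533, -0.0326]))]
chisel reg 0.92 [285.4, 86.5, 313.0, 186.1] [0.5289 0.0365] sd [0.0056 0.0301] dir 96.1
wing_a reg 0.81 [342.3, 183.9, 385.8, 211.6] [ 0.5922 -0.0323] sd [0.0038 0.0143] dir 148.2
wing_a reg 0.73 [220.9, 178.2, 260.6, 210.9] [ 0.4593 -0.0205] sd [0.0051 0.0122] dir 135.8
wing_a reg 0.72 [224.3, 64.4, 260.1, 101.9] [0.4683 0.0929] sd [0.0036 0.0119] dir 134.5
wing_a reg 0.67 [352.3, 74.2, 403.0, 102.9] [0.6005 0.0805] sd [0.0049 0.0131] dir 155.6
```

View pics/w1.png

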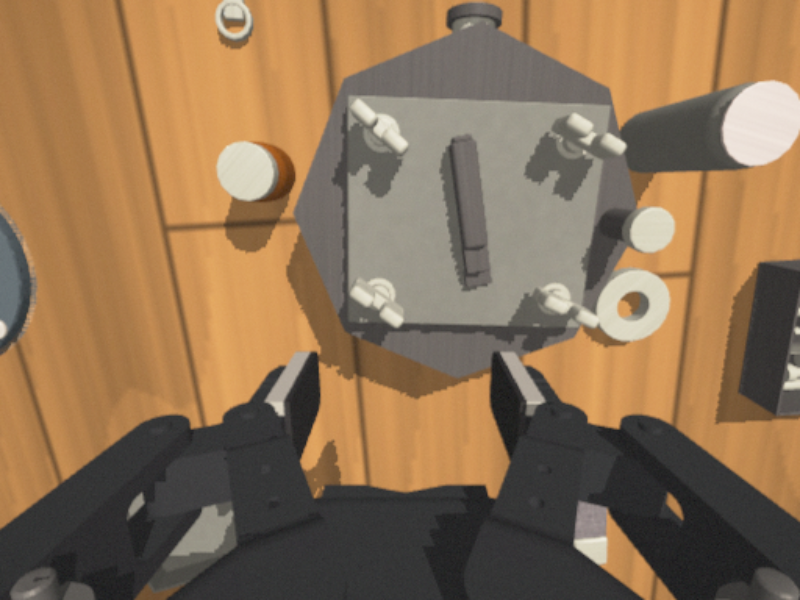

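The wrist view shows the four wings at (378,127), (590,137), (378,303) and (567,303), with the chisel clear of them, centred near (469,211) and at about 96°. The wings sit 50–70° from home (home is about 85°, from a housing yaw of about −5°).

```bash
python3 - <<'E'
from h import *
print(manip.tip_reach); plan((.530,.0345,.195),6.5,step=28)
E
```

```text
0.0726
7 rows lin [[5.5,7.5,23.7],[5.3,7.6,23.7],[5.2,7.8,23.7],[5.0,7.9,23.7],[4.9,8.1,23.7],[4.7,8.2,23.7],[4.5,8.4,23.6]] rot each [0.08, -0.06, -1.31] from [ 0.4742 -0.0027  0.3603] -2.7 q [-0.25  0.25  1.73  0.01  1.16 -0.2 ]
```

Call:
{"method": "drive_tool", "body": {
  "linear": [
    [5.5,7.5,24],
    [5.5,7.5,24],
    [5,8,24],
    [5,8,24],
    [5,8,24],
    [5,8,24],
    [4.5,8,24],
    [0,0,0],
    [0,0,0]
  ],
  "rot": [
    [0,0,-1.3],
    [0,0,-1.3],
    [0,0,-1.3],
    [0,0,-1.3],
    [0,0,-1.3],
    [0,0,-1.3],
    [0,0,-1.3],
    [0,0,0],
    [0,0,0]
  ],
  "hand": [45,45,45,45,45,45,45,45,45],
  "force": 60
}}

```text
t: 3.73
tcp_pos: [0.53, 0.0498, 0.1898]
tool_rot: [0.655, 0.755, 0.008, 0.004]
force: [0.2, -0.3, 0.0]
finger_gap: 0.529
```

```bash
python3 look.py w2; python3 -c "
from h import *
plan((.530,.0345,.180),6.5,step=28)"
```

```text
[0.5297 0.0498 0.1901] 8.1 t 3.7833 cam [0.519 0.117 0.261]
chisel []
wings
(array([117.6, 353.9]), 0.61, array([ 0.4587, -0.0276]))
(array([143.7, 155.4]), 0.59, array([0.4697, 0.0909]))
(array([419.8, 221. ]), 0.57, array([0.6105, 0.0766]))
cover [(0.56, array([0.536 , 0.0238]))]
chisel reg 0.88 [241.4, 172.6, 276.7, 316.8] [0.5309 0.0475] sd [0.0049 0.0243] dir 96.3
wing_a reg 0.97 [93.1, 113.3, 190.3, 197.6] [0.4752 0.0953] sd [0.0054 0.0118] dir 140.4
wing_a reg 0.64 [374.2, 181.0, 468.8, 255.9] [0.6012 0.0825] sd [0.0034 0.0157] dir 153.0
wing_a reg 0.61 [98.1, 312.4, 157.3, 375.7] [ 0.4722 -0.0073] sd [0.0064 0.0097] dir 111.9
1 rows lin [[-13.4,-3.3,11.8]] rot each [1.24, -0.19, 1.49] from [0.5311 0.0482 0.1919] 8.0 q [-0.12  0.57  1.78  0.01  0.78 -0.27]
```

View pics/w2.png

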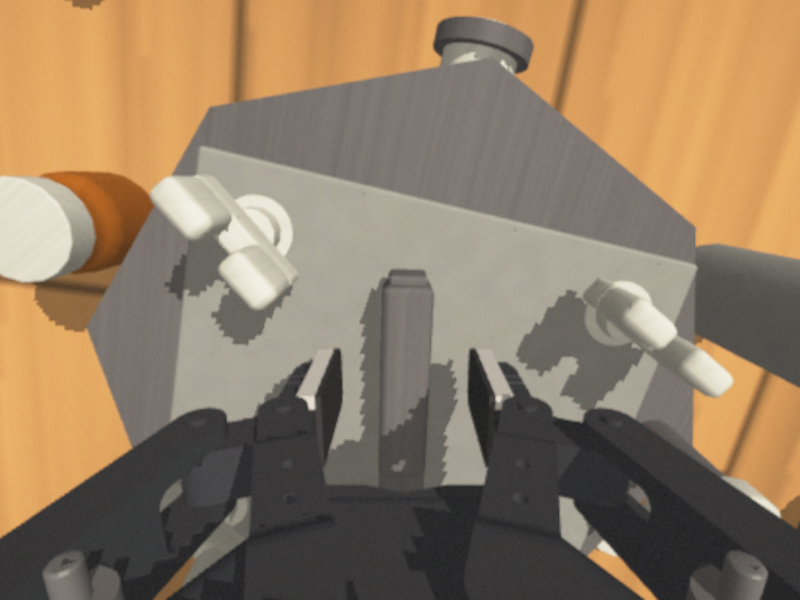

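The chisel is centred between the jaws, its axis near column 407. I need about 13 mm along −x of the tool and then down.

Call:
{"method": "drive_tool", "body": {
  "linear": [
    [-7,-1,3],
    [-7,-1,3],
    [0,0,4],
    [0,0,2],
    [0,0,0]
  ],
  "rot": [
    [0.6,0,1],
    [0.6,0,0.5],
    [0,0,0],
    [0,0,0],
    [0,0,0]
  ],
  "hand": [45,45,45,45,45]
}}

```text
t: 4.45
tcp_pos: [0.5321, 0.0307, 0.182]
tool_rot: [0.668, 0.744, 0.002, 0.001]
force: [-0.5, -0.4, -0.2]
finger_gap: 0.527
```

```bash
python3 -c "
from h import *
plan((.530,.0345,.180),6.5,step=28);print(manip.sense()['force'],manip.sense()['finger_gap'])"
```

```text
1 rows lin [[4.0,-1.7,2.0]] rot each [0.27, -0.08, -0.33] from [0.5321 0.0307 0.182 ] 6.2 q [-0.15  0.59  1.77  0.    0.78 -0.26]
[-0.54045316 -0.44269237 -0.1627178 ] 0.5272570035861994
```

Call:
{"method": "drive_tool", "body": {
  "linear": [
    [2,-1.5,2],
    [0,0,0],
    [0,0,0],
    [0,0,0],
    [0,0,0],
    [0,0,0],
    [0,0,0]
  ],
  "rot": [
    [0,0,0],
    [0,0,0],
    [0,0,0],
    [0,0,0],
    [0,0,0],
    [0,0,0],
    [0,0,0]
  ],
  "hand": [45,45,10,10,10,10,10]
}}

```text
t: 5.03
tcp_pos: [0.5303, 0.0328, 0.1796]
tool_rot: [0.668, 0.744, 0.002, 0.001]
force: [0.0, -0.5, -0.1]
finger_gap: 0.188
```

Call:
{"method": "drive_tool", "body": {
  "linear": [
    [0,0,-6],
    [0,0,-15],
    [0,0,-30],
    [0,0,-40],
    [0,0,-10],
    [0,0,0]
  ],
  "rot": [
    [0,0,0],
    [0,0,0],
    [0,0,0],
    [0,0,0],
    [0,0,0],
    [0,0,0]
  ],
  "hand": [10,10,10,10,10,10]
}}

```text
t: 5.53
tcp_pos: [0.5268, 0.0334, 0.2819]
tool_rot: [0.668, 0.744, -0.001, -0.005]
force: [0.8, 0.1, -1.9]
finger_gap: 0.191
```

```bash
python3 - <<'E'
from h import *
im=snap('wrist'); c=cam('wrist')
cv2.imwrite('pics/w3.png',cv2.cvtColor(im,4))
a=snap('top')
for n in('top',):
  for l,z in(('tray',.03),('hardy',.048)):
    for d in cams.regions_of(l,n):
      v,u=np.nonzero(d['pixels']); ct=max(cv2.findContours(d['pixels'].astype('uint8'),0,1)[0],key=cv2.contourArea)
      Q=np.array([ray(n,q[0],z)[:2] for q in ct],np.float32); print(l,round(d['score'],2),cv2.minAreaRect(Q))
  print([(round(d['score'],2),ray(n,d['at'],.0).round(3)) for d in cams.spot_point('tray',n)])
E
```

```text
tray 0.85 ((0.2268124222755432, -0.30519405007362366), (0.1718629002571106, 0.1458103060722351), 14.948478698730469)
tray 0.81 ((0.4759146273136139, -0.38079652190208435), (0.1765943318605423, 0.14790411293506622), 1.3443408012390137)
hardy 0.67 ((0.49642375111579895, -0.3399946987628937), (0.04268857464194298, 0.038698453456163406), 2.443411350250244)
[(0.79, array([ 0.481, -0.385,  0.   ])), (0.64, array([ 0.223, -0.316,  0.   ]))]
```

View pics/w3.png

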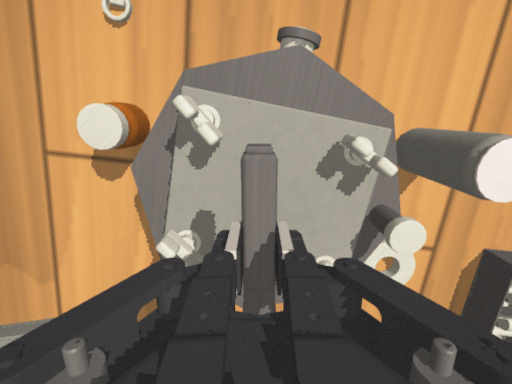

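```bash
python3 -c "
from h import *
plan((.474,-.411,.20),-88.7,step=30,deg=6)"
```

```text
16 rows lin [[-27.3,-6.1,4.8],[-27.8,-3.2,4.8],[-28.0,-0.4,4.7],[-27.9,2.5,4.7],[-27.5,5.4,4.7],[-26.8,8.2,4.7],[-25.8,10.9,4.7],[-24.5,13.5,4.7],[-23.0,16.0,4.7],[-21.2,18.2,4.7],[-19.2,20.3,4.7],[-17.0,22.2,4.8],[-14.6,23.8,4.8],[-12.1,25.2,4.8],[-9.4,26.3,4.8],[-6.7,27.2,4.8]] rot each [-0.06, 0.03, 5.93] from [0.5252 0.0335 0.2779] 6.2 q [-0.15  0.43  1.7   0.    1.03 -0.26]
```

Call:
{"method": "drive_tool", "body": {
  "linear": [
    [-27,-6,0],
    [-28,-3,0],
    [-28,0,5],
    [-28,2.5,5],
    [-27.5,5.5,5],
    [-27,8,5],
    [-26,11,5],
    [-24.5,13.5,5],
    [-23,16,5],
    [-21,18,5],
    [-19,20,5],
    [-17,22,5],
    [-14.5,24,5],
    [-12,25,5],
    [-9.5,26,5],
    [-6.5,27,5],
    [0,0,0],
    [0,0,0]
  ],
  "rot": [
    [0,0,5.9],
    [0,0,5.9],
    [0,0,5.9],
    [0,0,5.9],
    [0,0,5.9],
    [0,0,5.9],
    [0,0,5.9],
    [0,0,5.9],
    [0,0,5.9],
    [0,0,5.9],
    [0,0,5.9],
    [0,0,5.9],
    [0,0,5.9],
    [0,0,5.9],
    [0,0,5.9],
    [0,0,5.9],
    [0,0,0],
    [0,0,0]
  ],
  "hand": [10,10,10,10,10,10,10,10,10,10,10,10,10,10,10,10,10,10]
}}

```text
t: 7.28
tcp_pos: [0.4456, -0.421, 0.1685]
tool_rot: [0.999, -0.025, -0.029, -0.019]
force: [-1.0, 1.4, -3.3]
finger_gap: 0.192
```

```bash
python3 - <<'E'
from h import *
im=snap('wrist'); c=cam('wrist'); cv2.imwrite('pics/w4.png',cv2.cvtColor(im,4))
for l,z in(('tray',.03),('hardy',.048)):
  for d in cams.regions_of(l,'wrist'):
    ct=max(cv2.findContours(d['pixels'].astype('uint8'),0,1)[0],key=cv2.contourArea)
    Q=np.array([ray('wrist',q[0],z,c)[:2] for q in ct],np.float32); print(l,round(d['score'],2),d['rect'],cv2.minAreaRect(Q),Q.min(0),Q.max(0))
plan((.474,-.411,.12),-88.7,step=30)
E
```

```text
tray 0.63 [138.2, 305.0, 156.4, 321.4] ((0.3292286694049835, -0.3011261522769928), (0.008721727877855301, 0.02609485201537609), 36.84677505493164) [ 0.31930345 -0.31261402] [ 0.33676672 -0.2922237 ]
hardy 0.72 [144.9, 96.8, 198.5, 158.3] ((0.4992469549179077, -0.35841596126556396), (0.03648998588323593, 0.0364387109875679), 87.1633071899414) [ 0.4815374  -0.37732428] [ 0.51822454 -0.33964005]
2 rows lin [[15.0,-4.1,24.1],[14.5,-4.0,24.5]] rot each [-1.06, 1.64, -2.01] from [ 0.4464 -0.4196  0.1696] -92.8 q [-0.93  0.7   1.53 -0.03  0.97  0.71]
```

View pics/w4.png

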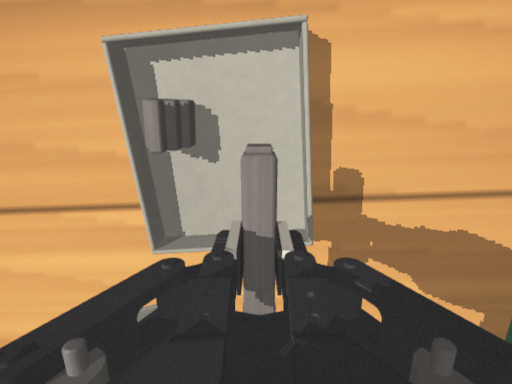

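```bash
python3 - <<'E'
from h import *
c=cam('wrist'); Q=np.array([ray('wrist',q,.03,c) for q in [(105,40),(306,18),(312,243),(152,252)]]); print(Q.round(3),Q.mean(0).round(4))
# top view corners
T=np.array([ray('top',np.array(q)*.64,.03) for q in [(562,290),(637,292),(636,382),(560,380)]]);print(T.round(3),T.mean(0).round(4))
E
```

```text
[[ 0.558 -0.314  0.03 ]
 [ 0.564 -0.45   0.03 ]
 [ 0.398 -0.456  0.03 ]
 [ 0.393 -0.318  0.03 ]] [ 0.4784 -0.3846  0.03  ]
[[ 0.556 -0.312  0.03 ]
 [ 0.566 -0.458  0.03 ]
 [ 0.391 -0.46   0.03 ]
 [ 0.382 -0.316  0.03 ]] [ 0.4739 -0.3866  0.03  ]
```

The view shows the tray, with the hardy at (170,125) in its left half and the right half free. Its centre comes out at about (0.478, −0.385), in line with the top view. Now the fine approach.

Call:
{"method": "drive_tool", "body": {
  "linear": [
    [15,-3.5,18],
    [14.5,-3.5,18],
    [0,0,5],
    [0,0,0],
    [0,0,0]
  ],
  "rot": [
    [-1,1.6,-2],
    [-1,1.6,-2],
    [0,0,0],
    [0,0,0],
    [0,0,0]
  ],
  "hand": [10,10,10,10,10]
}}

```text
t: 7.85
tcp_pos: [0.4766, -0.4068, 0.1278]
tool_rot: [1.0, 0.016, -0.001, -0.001]
force: [1.1, 0.2, -3.0]
finger_gap: 0.192
```

```bash
python3 -c "
from h import *
plan((.474,-.412,.086),-88.5,step=10)"
```

```text
5 rows lin [[-0.5,1.0,8.4],[-0.5,1.0,8.4],[-0.5,1.0,8.4],[-0.5,1.0,8.4],[-0.5,1.0,8.4]] rot each [-0.03, 0.02, 0.07] from [ 0.4766 -0.4068  0.1278] -88.1 q [-0.88  0.76  1.55  0.    0.83  0.65]
```

Call:
{"method": "drive_tool", "body": {
  "linear": [
    [-0.5,1,10],
    [-0.5,1,10],
    [-0.5,1,9],
    [-0.5,1,7],
    [-0.5,1,4],
    [0,0,0],
    [0,0,0]
  ],
  "rot": [
    [0,0,0],
    [0,0,0],
    [0,0,0],
    [0,0,0],
    [0,0,0],
    [0,0,0],
    [0,0,0]
  ],
  "hand": [10,10,10,10,10,10,10]
}}

```text
t: 8.43
tcp_pos: [0.4734, -0.4133, 0.0861]
tool_rot: [1.0, 0.016, -0.001, -0.0]
force: [-0.6, -0.3, -1.6]
finger_gap: 0.193
```

```bash
python3 -c "
from h import *
plan((.474,-.412,.084),-88.5,step=10);print(manip.sense()['force'])"
```

```text
1 rows lin [[0.6,-1.3,2.1]] rot each [-0.05, 0.07, 0.31] from [ 0.4734 -0.4133  0.0861] -88.2 q [-0.9   0.83  1.56 -0.    0.76  0.64]
[-0.63251949 -0.2788778  -1.58008471]
```

Call:
{"method": "drive_tool", "body": {
  "linear": [
    [0,0,2],
    [0,0,1.5],
    [0,0,0]
  ],
  "rot": [
    [0,0,0],
    [0,0,0],
    [0,0,0]
  ],
  "hand": [10,10,10]
}}

```text
t: 8.68
tcp_pos: [0.4734, -0.4139, 0.0825]
tool_rot: [1.0, 0.015, -0.0, -0.0]
force: [0.3, 1.3, -2.1]
finger_gap: 0.191
```

Call:
{"method": "drive_tool", "body": {
  "linear": [
    [0,0,0.5],
    [0,0,0],
    [0,0,0],
    [0,0,0],
    [0,0,-10],
    [0,0,-25],
    [0,0,-40],
    [0,0,-40],
    [0,0,-40],
    [0,0,0],
    [0,0,0]
  ],
  "rot": [
    [0,0,0],
    [0,0,0],
    [0,0,0],
    [0,0,0],
    [0,0,0],
    [0,0,0],
    [0,0,0],
    [0,0,0],
    [0,0,0],
    [0,0,0],
    [0,0,0]
  ],
  "hand": [10,32,32,32,32,32,32,32,32,32,32]
}}

```text
t: 9.6
tcp_pos: [0.4744, -0.4144, 0.25]
tool_rot: [1.0, 0.016, 0.001, 0.002]
force: [-0.5, -0.5, -0.5]
finger_gap: 0.373
```

```bash
python3 - <<'E'
from h import *
im=snap('wrist'); cv2.imwrite('pics/w5.png',cv2.cvtColor(im,4)); c=cam('wrist'); s=manip.sense(); print(s['force'],s['finger_gap'])
for d in cams.regions_of('chisel','wrist'):
    v,u=np.nonzero(d['pixels']); Q=np.array([ray('wrist',q,.023,c)[:2] for q in np.c_[u,v]]); print(d['score'],Q.mean(0),Q.min(0),Q.max(0))
plan((.60,-.035,.24),60,step=30)
E
```

```text
[-0.24999412 -0.42426814  1.22053204] 0.37390751902023556
0.75 [ 0.47448062 -0.41414594] [ 0.42132954 -0.42455817] [ 0.52533057 -0.40378132]
22 rows lin [[6.2,-17.1,0.4],[8.2,-16.2,0.4],[10.0,-15.2,0.4],[11.7,-13.9,0.4],[13.3,-12.4,0.4],[14.7,-10.7,0.4],[15.8,-9.0,0.4],[16.8,-7.0,0.4],[17.5,-5.0,0.4],[17.9,-2.9,0.4],[18.2,-0.8,0.4],[18.1,1.3,0.4],[17.8,3.4,0.4],[17.3,5.5,0.4],[16.6,7.5,0.4],[15.6,9.4,0.4],[14.4,11.2,0.4],[12.9,12.8,0.4],[11.4,14.2,0.4],[9.6,15.4,0.4],[7.7,16.4,0.4],[5.8,17.2,0.4]] rot each [0.01, 0.01, -6.74] from [ 0.4747 -0.4147  0.2491] -88.2 q [-0.9   0.6   1.47 -0.    1.07  0.64]
```

View pics/w5.png

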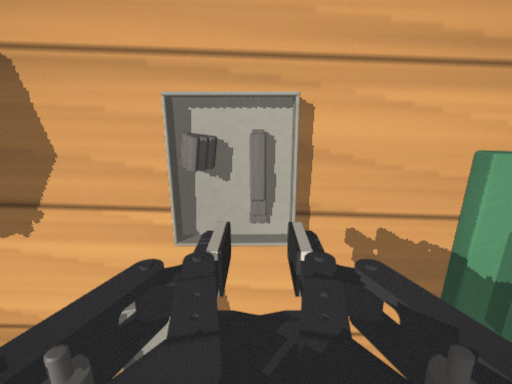

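The chisel lies flat at (258,172) in the free half, clear of the hardy at (198,152). Next is wing D.

Call:
{"method": "drive_tool", "body": {
  "linear": [
    [7,-19,0],
    [9,-18,0],
    [11,-16.5,0],
    [13,-15,0],
    [14.5,-13.5,0],
    [16,-12,0],
    [17.5,-10,0],
    [18.5,-8,0],
    [19,-5.5,0],
    [19.5,-3,0],
    [20,-1,0],
    [20,1.5,0],
    [19.5,4,0],
    [19,6,0],
    [18,8,0],
    [17,10,0],
    [16,12,0],
    [14,14,0],
    [12,15,0],
    [10,17,0]
  ],
  "rot": [
    [0,0,-7],
    [0,0,-7],
    [0,0,-7],
    [0,0,-7],
    [0,0,-7],
    [0,0,-7],
    [0,0,-7],
    [0,0,-7],
    [0,0,-7],
    [0,0,-7],
    [0,0,-7],
    [0,0,-7],
    [0,0,-7],
    [0,0,-7],
    [0,0,-7],
    [0,0,-7],
    [0,0,-7],
    [0,0,-7],
    [0,0,-7],
    [0,0,-7]
  ],
  "hand": [32,32,32,32,32,32,32,32,32,32,32,32,32,32,32,32,32,32,32,32]
}}

```text
t: 11.37
tcp_pos: [0.5588, -0.0082, 0.2181]
tool_rot: [0.301, 0.953, 0.005, -0.03]
force: [-0.4, 1.1, -0.6]
finger_gap: 0.377
```

```bash
python3 -c "
from h import *
plan((.599,-.035,.24),59,step=30)"
```

```text
2 rows lin [[-23.5,0.5,-12.4],[-23.8,-0.3,-11.7]] rot each [-0.2, -1.76, -2.02] from [ 0.5588 -0.0082  0.2181] 55.0 q [-0.22  0.57  1.65  0.02  0.98 -1.19]
```

Call:
{"method": "drive_tool", "body": {
  "linear": [
    [-23.5,0.5,-12],
    [-23.5,0,-12],
    [0,0,0],
    [0,0,0],
    [0,0,0]
  ],
  "rot": [
    [-0.2,-1.7,-2],
    [-0.2,-1.7,-2],
    [0,0,0],
    [0,0,0],
    [0,0,0]
  ],
  "hand": [32,32,32,32,32]
}}

```text
t: 11.78
tcp_pos: [0.5944, -0.0276, 0.2309]
tool_rot: [0.261, 0.965, 0.001, -0.011]
force: [0.7, -0.6, -0.4]
finger_gap: 0.378
```

```bash
sed -i "s/'w3'/'w3'/" look.py; python3 look.py w6
```

```text
[ 0.5937 -0.0274  0.2305] 59.7 t 11.8333 cam [0.537 0.007 0.302]
chisel []
wings
(array([136. ,  29.7]), 0.93, array([ 0.4585, -0.0288]))
(array([247.4, 237.8]), 0.9, array([ 0.5995, -0.0393]))
(array([417.8, 163.9]), 0.56, array([0.6102, 0.0796]))
cover [(0.71, array([0.5341, 0.0264]))]
chisel reg 0.27 [2.9, 222.1, 47.5, 304.4] [ 0.5357 -0.2021] sd [0.008  0.0138] dir 138.1
wing_a reg 0.96 [384.5, 127.8, 437.9, 201.5] [0.6027 0.0728] sd [0.0071 0.0119] dir 155.4
wing_a reg 0.76 [118.1, 0.9, 173.0, 75.4] [ 0.469  -0.0254] sd [0.006  0.0101] dir 139.5
wing_a reg 0.63 [236.5, 201.3, 260.0, 275.4] [ 0.5943 -0.0361] sd [0.0032 0.0136] dir 150.6
```

View pics/w6.png

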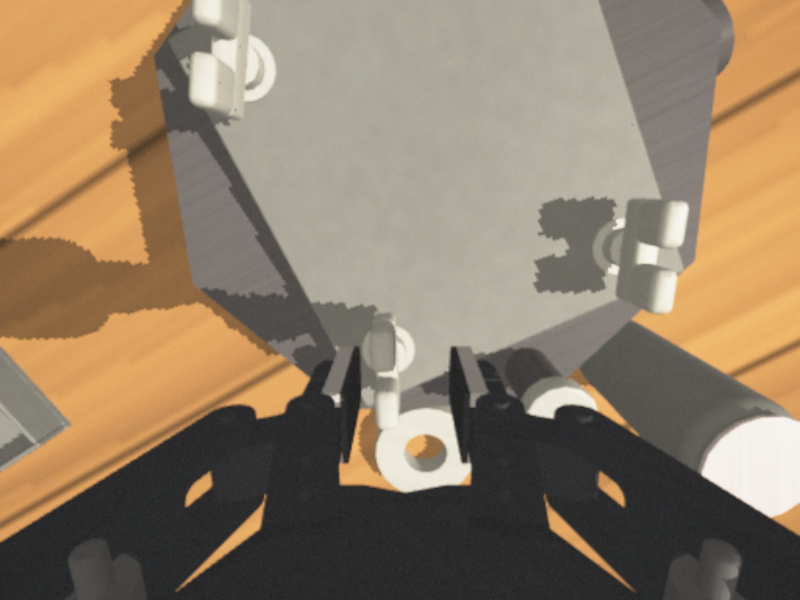

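```bash
python3 -c "
from h import *
plan((.5993,-.0390,.187),60.5,step=12)"
```

```text
4 rows lin [[-2.6,-1.8,11.2],[-2.6,-1.8,11.2],[-2.5,-1.9,11.2],[-2.4,-1.9,11.2]] rot each [-0.06, -0.3, -0.18] from [ 0.5948 -0.0277  0.2319] 59.8 q [-0.23  0.58  1.56  0.    1.01 -1.28]
```

Call:
{"method": "drive_tool", "body": {
  "linear": [
    [-4.5,-3,0],
    [-4.5,-3,8],
    [-1,-1,12],
    [0,0,13],
    [0,0,10],
    [0,0,0],
    [0,0,0],
    [0,0,0],
    [0,0,0]
  ],
  "rot": [
    [0,-0.6,-0.5],
    [0,-0.6,-0.2],
    [0,0,0],
    [0,0,0],
    [0,0,0],
    [0,0,0],
    [0,0,0],
    [0,0,0],
    [0,0,0]
  ],
  "hand": [32,32,32,32,32,32,32,4,4],
  "force": 40
}}

```text
t: 12.83
tcp_pos: [0.6012, -0.0415, 0.1893]
tool_rot: [0.254, 0.967, -0.003, 0.003]
force: [-2.2, -1.4, 4.9]
finger_gap: 0.11
```

Call:
{"method": "drive_tool", "body": {
  "linear": [
    [0,0,0],
    [0,0,0],
    [0,0,0]
  ],
  "rot": [
    [0,0,0],
    [0,0,0],
    [0,0,0]
  ],
  "hand": [4,4,4]
}}

```text
t: 13.08
tcp_pos: [0.6011, -0.0415, 0.1894]
tool_rot: [0.254, 0.967, -0.003, 0.004]
force: [-0.6, -1.3, -2.7]
finger_gap: 0.108
```

```bash
python3 -c "
from h import *
s=manip.sense();print(s['tcp_pos'],jaw(),s['force'],s['ft_torque'],s['finger_gap'])"
```

```text
[ 0.60114557 -0.04147059  0.18941565] 60.614732313692976 [-0.62920404 -1.29922589 -2.6900093 ] [ 0.04127365 -0.03374904 -0.02773049] 0.10757524571583886
```

Call:
{"method": "drive_tool", "body": {
  "linear": [
    [0,0,0],
    [0,0,0],
    [0,0,0],
    [0,0,0],
    [0,0,0],
    [0,0,0],
    [0,0,0],
    [0,0,0],
    [0,0,0]
  ],
  "rot": [
    [0,0,5],
    [0,0,6],
    [0,0,6],
    [0,0,6],
    [0,0,6],
    [0,0,6],
    [0,0,6],
    [0,0,3],
    [0,0,0]
  ],
  "hand": [4,4,4,4,4,4,4,4,4]
}}

```text
t: 13.83
tcp_pos: [0.6003, -0.042, 0.1894]
tool_rot: [0.611, 0.792, -0.003, 0.004]
force: [1.0, -0.5, -2.9]
finger_gap: 0.108
```

```bash
cat > st.py <<'E'
from h import *
s=manip.sense();print('t',s['t'],s['tcp_pos'].round(4),'jaw',round(jaw(),1),s['force'].round(1),s['ft_torque'].round(2),round(s['finger_gap'],3),s['q'].round(2))
E
python3 st.py
```

```text
t 13.8333 [ 0.6003 -0.042   0.1894] jaw 14.7 [ 1.  -0.5 -2.9] [-0.04 -0.04 -0.06] 0.108 [-0.25  0.64  1.59 -0.01  0.9  -0.5 ]
```

Call:
{"method": "drive_tool", "body": {
  "linear": [
    [0,0,0],
    [0,0,0],
    [0,0,0],
    [0,0,0],
    [0,0,0],
    [0,0,0],
    [0,0,0]
  ],
  "rot": [
    [0,0,5],
    [0,0,5],
    [0,0,4],
    [0,0,3],
    [0,0,2],
    [0,0,2],
    [0,0,2]
  ],
  "hand": [4,4,4,4,4,4,4]
}}

```text
t: 14.42
tcp_pos: [0.5999, -0.0419, 0.1895]
tool_rot: [0.757, 0.654, -0.003, 0.005]
force: [0.7, 0.9, -1.9]
finger_gap: 0.108
```

```bash
python3 st.py
```

```text
t 14.4167 [ 0.5999 -0.0419  0.1895] jaw -8.4 [ 0.7  0.9 -1.9] [ 0.1  -0.01  0.98] 0.108 [-0.25  0.64  1.59 -0.01  0.9  -0.1 ]
```

Torque rose to about 1 N m, so D is at its stop. Release and go to B, diagonally opposite.

Call:
{"method": "drive_tool", "body": {
  "linear": [
    [0,0,0],
    [0,0,0],
    [0,0,0],
    [0,0,0],
    [0,0,-15],
    [0,0,-25],
    [0,0,-10],
    [0,0,0]
  ],
  "rot": [
    [0,0,0],
    [0,0,0],
    [0,0,0],
    [0,0,0],
    [0,0,0],
    [0,0,0],
    [0,0,0],
    [0,0,0]
  ],
  "hand": [4,32,32,32,32,32,32,32]
}}

```text
t: 15.08
tcp_pos: [0.6003, -0.041, 0.2422]
tool_rot: [0.755, 0.656, -0.002, 0.005]
force: [0.3, -0.4, -1.0]
finger_gap: 0.374
```

```bash
python3 -c "
from h import *
plan((.468,.0925,.238),47,step=30)"
```

```text
9 rows lin [[12.6,-16.6,0.3],[14.3,-15.2,0.3],[15.9,-13.6,0.3],[17.2,-11.8,0.3],[18.4,-9.9,0.3],[19.3,-7.9,0.4],[20.1,-5.8,0.4],[20.6,-3.6,0.4],[20.8,-1.4,0.4]] rot each [-0.01, 0.07, -6.12] from [ 0.6003 -0.041   0.2422] -8.1 q [-0.25  0.57  1.55 -0.01  1.01 -0.1 ]
```

Call:
{"method": "drive_tool", "body": {
  "linear": [
    [12.5,-16.5,0],
    [14,-15,0],
    [16,-13.5,0],
    [17,-12,0],
    [18.5,-10,0],
    [19.5,-8,0],
    [20,-6,0],
    [20.5,-3.5,0],
    [21,-1.5,0],
    [0,0,0],
    [0,0,0]
  ],
  "rot": [
    [0,0,-6.1],
    [0,0,-6.1],
    [0,0,-6.1],
    [0,0,-6.1],
    [0,0,-6.1],
    [0,0,-6.1],
    [0,0,-6.1],
    [0,0,-6.1],
    [0,0,-6.1],
    [0,0,0],
    [0,0,0]
  ],
  "hand": [32,32,32,32,32,32,32,32,32,32,32]
}}

```text
t: 16.0
tcp_pos: [0.4596, 0.0933, 0.2359]
tool_rot: [0.348, 0.937, -0.004, 0.005]
force: [1.5, 1.0, 0.3]
finger_gap: 0.377
```

```bash
python3 look.py w7; python3 -c "
from h import *
plan((.469,.0925,.238),47,step=30)"
```

```text
[0.4593 0.0932 0.2358] 49.2 t 16.05 cam [0.408 0.139 0.305]
chisel []
wings
(array([133.5, 312.4]), 0.63, array([ 0.4574, -0.0315]))
(array([264.2, 227.4]), 0.55, array([0.4689, 0.0901]))
(array([366.2, 359.5]), 0.52, array([0.6105, 0.0776]))
cover [(0.69, array([0.5368, 0.0224]))]
chisel reg 0.44 [350.4, 329.0, 380.2, 358.2] [0.6047 0.0833] sd [0.0022 0.01  ] dir -179.3
wing_a reg 0.9 [256.3, 194.1, 280.2, 262.7] [0.4656 0.0951] sd [0.0032 0.0138] dir 138.2
wing_a reg 0.62 [349.1, 327.9, 379.9, 354.5] [0.5818 0.0897] sd [0.0018 0.0088] dir -177.5
1 rows lin [[-6.0,5.5,-1.8]] rot each [-0.2, 0.74, 2.13] from [0.4609 0.0922 0.2361] 49.1 q [-0.04  0.43  1.89 -0.01  0.82 -0.88]
```

View pics/w7.png

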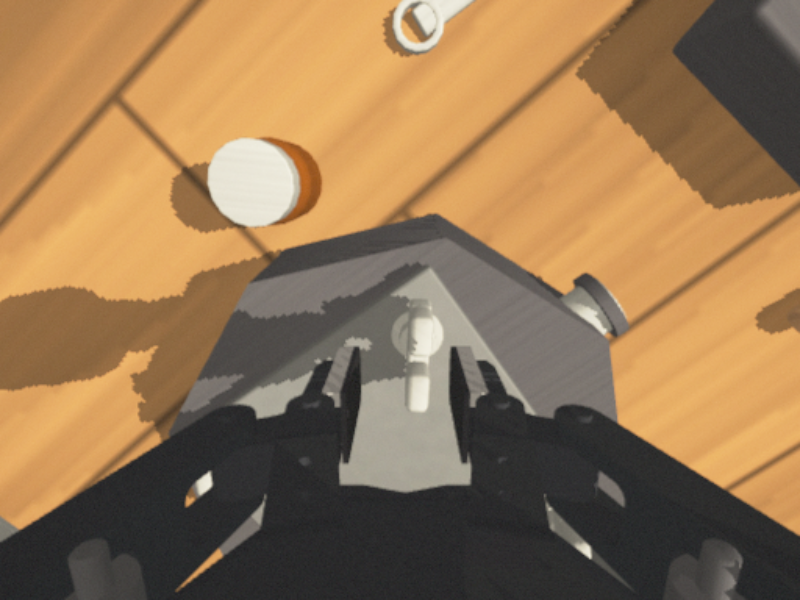

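Wing B stands vertical at (418,355), between the fingers. Descend after about 7 mm of correction.

Call:
{"method": "drive_tool", "body": {
  "linear": [
    [-4,2,0],
    [-4,2,8],
    [-1,1,13],
    [0,0,14],
    [0,0,11],
    [0,0,0],
    [0,0,0],
    [0,0,0]
  ],
  "rot": [
    [0,0.4,0],
    [0,0.4,0],
    [0,0,0],
    [0,0,0],
    [0,0,0],
    [0,0,0],
    [0,0,0],
    [0,0,0]
  ],
  "hand": [32,32,32,32,32,32,32,32]
}}

```text
t: 16.97
tcp_pos: [0.4786, 0.0863, 0.1867]
tool_rot: [0.352, 0.936, -0.0, 0.001]
force: [1.0, -0.2, -0.3]
finger_gap: 0.376
```

```bash
python3 st.py; python3 -c "
from h import *
plan((.469,.0905,.188),49,step=30)"
```

```text
t 16.9667 [0.4786 0.0863 0.1867] jaw 48.7 [ 1.  -0.2 -0.3] [ 0.01  0.05 -0.02] 0.376 [-0.05  0.53  1.88 -0.    0.72 -0.9 ]
1 rows lin [[9.9,-3.2,-1.3]] rot each [0.04, 0.11, -0.27] from [0.4786 0.0863 0.1867] 48.7 q [-0.05  0.53  1.88 -0.    0.72 -0.9 ]
```

Call:
{"method": "drive_tool", "body": {
  "linear": [
    [6,-2,-1],
    [3,-1,0],
    [0,0,0],
    [0,0,0]
  ],
  "rot": [
    [0,0,0],
    [0,0,0],
    [0,0,0],
    [0,0,0]
  ],
  "hand": [32,32,32,32]
}}

```text
t: 17.3
tcp_pos: [0.4699, 0.0902, 0.1892]
tool_rot: [0.353, 0.936, 0.001, 0.002]
force: [0.1, 0.3, -0.4]
finger_gap: 0.376
```

Call:
{"method": "drive_tool", "body": {
  "linear": [
    [0,0,0],
    [0,0,0],
    [0,0,0],
    [0,0,0]
  ],
  "rot": [
    [0,0,0],
    [0,0,0],
    [0,0,0],
    [0,0,0]
  ],
  "hand": [4,4,4,4]
}}

```text
t: 17.63
tcp_pos: [0.4703, 0.091, 0.1901]
tool_rot: [0.353, 0.936, 0.001, 0.004]
force: [0.9, 0.1, -1.5]
finger_gap: 0.111
```

```bash
python3 st.py
```

```text
t 17.6333 [0.4703 0.091  0.1901] jaw 48.7 [ 0.9  0.1 -1.5] [-0.17  0.02 -0.04] 0.111 [-0.04  0.52  1.9   0.    0.71 -0.89]
```

Call:
{"method": "drive_tool", "body": {
  "linear": [
    [0,0,0],
    [0,0,0],
    [0,0,0],
    [0,0,0],
    [0,0,0],
    [0,0,0],
    [0,0,0],
    [0,0,0],
    [0,0,0],
    [0,0,0],
    [0,0,0],
    [0,0,0],
    [0,0,0]
  ],
  "rot": [
    [0,0,5],
    [0,0,6],
    [0,0,6],
    [0,0,6],
    [0,0,6],
    [0,0,6],
    [0,0,5],
    [0,0,5],
    [0,0,4],
    [0,0,3],
    [0,0,2],
    [0,0,2],
    [0,0,2]
  ],
  "hand": [4,4,4,4,4,4,4,4,4,4,4,4,4]
}}

```text
t: 18.72
tcp_pos: [0.4709, 0.0915, 0.1902]
tool_rot: [0.77, 0.638, 0.001, 0.004]
force: [-0.1, 2.8, -0.1]
finger_gap: 0.107
```

```bash
python3 st.py
```

```text
t 18.7167 [0.4709 0.0915 0.1902] jaw -10.7 [-0.1  2.8 -0.1] [0.54 0.11 1.72] 0.107 [-0.04  0.52  1.9  -0.01  0.71  0.15]
```

Torque is 1.7 N m, so B is home. Next is A.

Call:
{"method": "drive_tool", "body": {
  "linear": [
    [0,0,0],
    [0,0,0],
    [0,0,0],
    [0,0,-15],
    [0,0,-25],
    [0,0,-10],
    [0,0,0]
  ],
  "rot": [
    [0,0,0],
    [0,0,0],
    [0,0,0],
    [0,0,0],
    [0,0,0],
    [0,0,0],
    [0,0,0]
  ],
  "hand": [32,32,32,32,32,32,32]
}}

```text
t: 19.3
tcp_pos: [0.4701, 0.0915, 0.2409]
tool_rot: [0.771, 0.637, -0.001, 0.002]
force: [-0.5, 0.3, 0.0]
finger_gap: 0.378
```

```bash
python3 look.py; python3 -c "
from h import *
plan((.457,-.029,.238),47,step=30)"
```

```text
[0.47   0.0915 0.2403] -10.8 t 19.35 cam [0.482 0.159 0.31 ]
chisel []
wings
(array([257.5, 213.7]), 0.96, array([0.469 , 0.0918]))
(array([460.7, 195.1]), 0.59, array([0.6088, 0.0789]))
cover [(0.62, array([0.5353, 0.0245])), (0.56, array([0.6291, 0.0662]))]
wing_a reg 0.77 [417.2, 176.5, 504.2, 216.2] [0.5996 0.0858] sd [0.0033 0.0172] dir 149.3
wing_a reg 0.6 [248.1, 179.0, 273.9, 248.9] [0.4716 0.0964] sd [0.0033 0.0129] dir 83.6
9 rows lin [[-13.4,1.2,0.1],[-13.5,-0.3,0.1],[-13.3,-1.8,0.1],[-13.1,-3.3,0.1],[-12.6,-4.7,0.1],[-12.0,-6.1,0.1],[-11.3,-7.4,0.1],[-10.4,-8.6,0.1],[-9.3,-9.7,0.0]] rot each [-0.03, 0.02, -6.42] from [0.4687 0.0915 0.2383] -10.8 q [-0.04  0.44  1.86 -0.01  0.85  0.15]
```

Call:
{"method": "drive_tool", "body": {
  "linear": [
    [-13.5,1,0],
    [-13.5,0,0],
    [-13.5,-2,0],
    [-13,-3.5,0],
    [-12.5,-4.5,0],
    [-12,-6,0],
    [-11,-7.5,0],
    [-10.5,-8.5,0],
    [-9.5,-9.5,0],
    [0,0,0],
    [0,0,0],
    [0,0,0]
  ],
  "rot": [
    [0,0,-6.4],
    [0,0,-6.4],
    [0,0,-6.4],
    [0,0,-6.4],
    [0,0,-6.4],
    [0,0,-6.4],
    [0,0,-6.4],
    [0,0,-6.4],
    [0,0,-6.4],
    [0,0,0],
    [0,0,0],
    [0,0,0]
  ],
  "hand": [32,32,32,32,32,32,32,32,32,32,32,32]
}}

```text
t: 20.6
tcp_pos: [0.4554, -0.0328, 0.2302]
tool_rot: [0.347, 0.938, -0.003, -0.01]
force: [0.6, -0.5, -0.2]
finger_gap: 0.374
```

```bash
python3 look.py w8; python3 -c "
from h import *
plan((.458,-.0295,.215),47,step=30)"
```

```text
[ 0.4552 -0.0325  0.2302] 49.4 t 20.65 cam [0.406 0.012 0.301]
chisel [(array([267.2, 222.6]), 0.61, array([ 0.4675, -0.0356]))]
wings
(array([434.9, 115.7]), 0.97, array([0.4715, 0.0917]))
(array([269.4, 225.3]), 0.96, array([ 0.4612, -0.0291]))
(array([376.6, 363.2]), 0.53, array([ 0.6008, -0.039 ]))
cover [(0.89, array([0.5371, 0.0258]))]
chisel reg 0.47 [213.3, 46.2, 512.0, 372.3] [0.4901 0.0407] sd [0.0461 0.0559] dir -137.6
wing_a reg 0.96 [483.8, 243.9, 512.0, 304.6] [0.5784 0.0673] sd [0.004 0.011] dir 159.8
wing_a reg 0.68 [255.6, 185.5, 283.7, 260.7] [ 0.4563 -0.0247] sd [0.0032 0.0136] dir 140.9
wing_a reg 0.6 [386.8, 86.9, 482.0, 143.4] [0.4647 0.086 ] sd [0.0049 0.0139] dir 76.8
wing_a reg 0.57 [352.8, 329.8, 394.7, 369.4] [ 0.5719 -0.0314] sd [0.0018 0.0106] dir -174.9
1 rows lin [[-0.2,4.1,15.6]] rot each [-0.73, -0.91, 2.55] from [ 0.4555 -0.0325  0.2306] 49.6 q [-0.31  0.43  1.91 -0.01  0.82 -1.17]
```

View pics/w8.png

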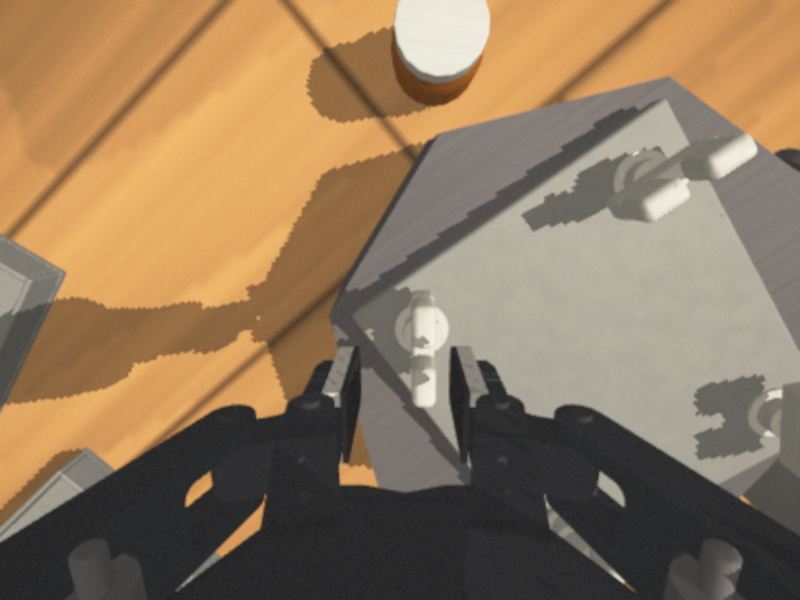

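Wing A is vertical at (423,350) between the fingers, and B at (685,180) is turned parallel to the cover's long side. Descend on A.

Call:
{"method": "drive_tool", "body": {
  "linear": [
    [0,2,5],
    [0,2,12],
    [0,1,14],
    [0,0,10],
    [0,0,0],
    [0,0,0],
    [0,0,0]
  ],
  "rot": [
    [-0.7,-0.9,0],
    [0,0,0],
    [0,0,0],
    [0,0,0],
    [0,0,0],
    [0,0,0],
    [0,0,0]
  ],
  "hand": [32,32,32,32,32,32,32]
}}

```text
t: 21.48
tcp_pos: [0.4602, -0.0267, 0.1899]
tool_rot: [0.345, 0.939, 0.0, 0.003]
force: [0.2, -0.4, -0.8]
finger_gap: 0.373
```

```bash
python3 -c "
from h import *
plan((.459,-.030,.188),49.5,step=30)"
```

```text
1 rows lin [[-1.2,-3.3,1.9]] rot each [0.14, 0.26, 0.11] from [ 0.4602 -0.0267  0.1899] 49.6 q [-0.3   0.51  1.95  0.    0.69 -1.17]
```

Call:
{"method": "drive_tool", "body": {
  "linear": [
    [-1,-3,2],
    [0,0,0],
    [0,0,0],
    [0,0,0],
    [0,0,0],
    [0,0,0]
  ],
  "rot": [
    [0,0,0],
    [0,0,0],
    [0,0,0],
    [0,0,0],
    [0,0,0],
    [0,0,0]
  ],
  "hand": [32,32,4,4,4,4]
}}

```text
t: 21.98
tcp_pos: [0.4604, -0.0293, 0.1897]
tool_rot: [0.346, 0.938, 0.001, 0.005]
force: [0.0, 0.7, -2.5]
finger_gap: 0.106
```

```bash
python3 st.py
```

```text
t 21.9833 [ 0.4604 -0.0293  0.1897] jaw 49.5 [ 0.   0.7 -2.5] [-0.19 -0.    0.02] 0.106 [-0.31  0.51  1.95  0.    0.68 -1.18]
```

Call:
{"method": "drive_tool", "body": {
  "linear": [
    [0,0,0],
    [0,0,0],
    [0,0,0],
    [0,0,0],
    [0,0,0],
    [0,0,0],
    [0,0,0],
    [0,0,0],
    [0,0,0],
    [0,0,0],
    [0,0,0],
    [0,0,0],
    [0,0,0]
  ],
  "rot": [
    [0,0,5],
    [0,0,6],
    [0,0,6],
    [0,0,6],
    [0,0,6],
    [0,0,6],
    [0,0,5],
    [0,0,5],
    [0,0,4],
    [0,0,3],
    [0,0,2],
    [0,0,2],
    [0,0,2]
  ],
  "hand": [4,4,4,4,4,4,4,4,4,4,4,4,4]
}}

```text
t: 23.07
tcp_pos: [0.4601, -0.0292, 0.1897]
tool_rot: [0.767, 0.641, 0.001, 0.004]
force: [1.2, 3.9, -2.4]
finger_gap: 0.11
```

```bash
python3 st.py
```

```text
t 23.0667 [ 0.4601 -0.0292  0.1897] jaw -10.2 [ 1.2  3.9 -2.4] [ 0.46 -0.03  1.53] 0.11 [-0.31  0.51  1.95 -0.    0.68 -0.12]
```

A is home (1.5 N m at the stop). Now C.

Call:
{"method": "drive_tool", "body": {
  "linear": [
    [0,0,0],
    [0,0,0],
    [0,0,0],
    [0,0,-15],
    [0,0,-25],
    [0,0,-10],
    [0,0,0]
  ],
  "rot": [
    [0,0,0],
    [0,0,0],
    [0,0,0],
    [0,0,0],
    [0,0,0],
    [0,0,0],
    [0,0,0]
  ],
  "hand": [32,32,32,32,32,32,32]
}}

```text
t: 23.65
tcp_pos: [0.4591, -0.0293, 0.2411]
tool_rot: [0.768, 0.641, 0.0, 0.003]
force: [0.3, 1.5, -0.1]
finger_gap: 0.372
```

```bash
python3 look.py; python3 -c "
from h import *
plan((.608,.079,.238),62,step=30)"
```

```text
[ 0.459  -0.0293  0.2406] -10.3 t 23.7 cam [0.47  0.038 0.311]
chisel []
wings
(array([254.8, 212.5]), 0.81, array([ 0.4565, -0.0278]))
(array([242.1,  19.2]), 0.65, array([0.471 , 0.0913]))
(array([462.9, 193. ]), 0.57, array([ 0.6001, -0.0396]))
cover [(0.9, array([0.534 , 0.0256]))]
wing_a reg 0.87 [244.5, 178.5, 273.1, 247.4] [ 0.4611 -0.0227] sd [0.0032 0.0133] dir 84.1
wing_a reg 0.86 [434.5, 1.6, 512.0, 26.8] [0.5957 0.0694] sd [0.0032 0.0114] dir 169.4
wing_a reg 0.66 [428.4, 159.3, 487.3, 229.3] [ 0.5877 -0.0329] sd [0.0081 0.0129] dir 102.6
wing_a reg 0.56 [231.3, 0.5, 257.3, 64.0] [0.4702 0.0818] sd [0.0034 0.0086] dir 84.8
11 rows lin [[12.1,11.7,0.0],[10.7,13.0,0.0],[9.1,14.1,0.0],[7.4,15.1,0.0],[5.7,15.8,0.0],[3.8,16.4,0.0],[1.9,16.7,0.0],[-0.0,16.8,0.0],[-1.9,16.7,0.0],[-3.8,16.4,0.0],[-5.7,15.8,0.0]] rot each [-0.01, 0.01, -6.57] from [ 0.4579 -0.0289  0.2386] -10.3 q [-0.31  0.41  1.91 -0.    0.82 -0.12]
```

Call:
{"method": "drive_tool", "body": {
  "linear": [
    [12,11.5,0],
    [10.5,13,0],
    [9,14,0],
    [7.5,15,0],
    [5.5,16,0],
    [4,16.5,0],
    [2,16.5,0],
    [0,17,0],
    [-2,16.5,0],
    [-4,16.5,0],
    [-5.5,16,0],
    [0,0,0],
    [0,0,0],
    [0,0,0]
  ],
  "rot": [
    [0,0,-6.6],
    [0,0,-6.6],
    [0,0,-6.6],
    [0,0,-6.6],
    [0,0,-6.6],
    [0,0,-6.6],
    [0,0,-6.6],
    [0,0,-6.6],
    [0,0,-6.6],
    [0,0,-6.6],
    [0,0,-6.6],
    [0,0,0],
    [0,0,0],
    [0,0,0]
  ],
  "hand": [32,32,32,32,32,32,32,32,32,32,32,32,32,32]
}}

```text
t: 25.12
tcp_pos: [0.605, 0.0887, 0.2216]
tool_rot: [0.211, 0.977, -0.002, -0.015]
force: [0.1, 0.2, -0.6]
finger_gap: 0.373
```

```bash
python3 look.py w9; python3 -c "
from h import *
plan((.608,.0785,.215),64,step=30)"
```

```text
[0.6045 0.0885 0.2215] 65.6 t 25.1667 cam [0.545 0.117 0.294]
chisel [(array([167.7, 313.8]), 0.23, array([ 0.6519, -0.0146]))]
wings
(array([ 86.7, 294. ]), 0.88, array([ 0.6001, -0.0386]))
(array([248.3, 242.9]), 0.75, array([0.6109, 0.0781]))
(array([158.9,  12.2]), 0.58, array([0.4709, 0.0904]))
cover [(0.97, array([0.5369, 0.0242]))]
chisel reg 0.68 [110.9, 0.0, 207.9, 45.5] [0.4693 0.0871] sd [0.0055 0.0137] dir 68.8
wing_a reg 0.9 [237.3, 205.3, 264.8, 278.5] [0.6048 0.0821] sd [0.0032 0.0142] dir 149.5
wing_a reg 0.81 [110.0, 1.6, 204.1, 44.0] [0.4789 0.0908] sd [0.0048 0.012 ] dir 68.6
wing_a reg 0.78 [0.0, 72.1, 29.9, 109.0] [0.4758 0.0037] sd [0.0037 0.0054] dir 129.6
wing_a reg 0.59 [43.0, 262.9, 124.3, 320.1] [ 0.591 -0.028] sd [0.0027 0.0168] dir 99.1
1 rows lin [[-6.7,-7.7,7.6]] rot each [-0.59, -1.54, 1.65] from [0.6052 0.0883 0.2227] 65.7 q [-0.04  0.62  1.52  0.    1.03 -1.18]
```

View pics/w9.png

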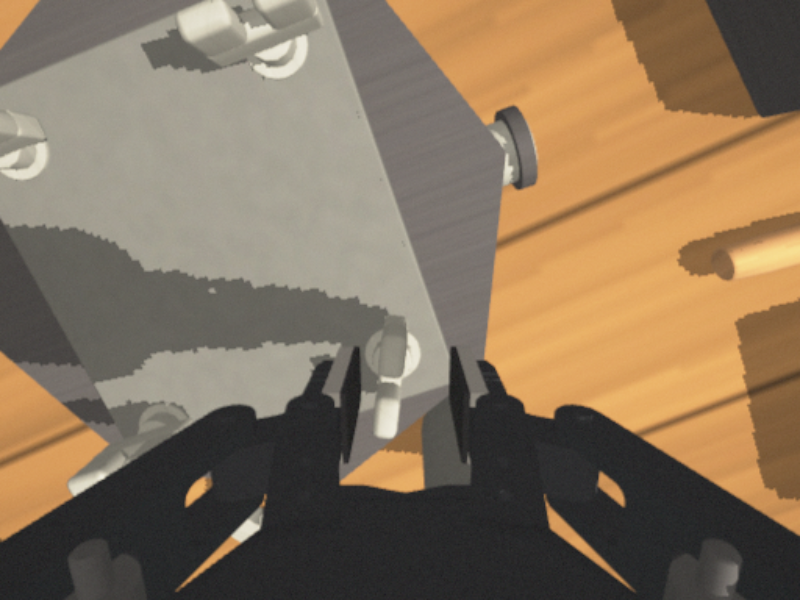

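Wing C is at (390,375), a little left of the jaws' centre. Shift sideways first, check, then go down.

Call:
{"method": "drive_tool", "body": {
  "linear": [
    [-5,-4,-4],
    [-4,-3,0],
    [0,0,0],
    [0,0,0]
  ],
  "rot": [
    [-0.5,-1.4,1.5],
    [0,0,1],
    [0,0,0],
    [0,0,0]
  ],
  "hand": [32,32,32,32]
}}

```text
t: 25.75
tcp_pos: [0.6109, 0.0761, 0.228]
tool_rot: [0.235, 0.972, -0.0, 0.001]
force: [0.1, -0.6, -0.1]
finger_gap: 0.37
```

```bash
python3 look.py|grep -A3 wings; python3 -c "
from h import *
plan((.6103,.078,.188),62.5,step=10)"
```

```text
wings
(array([261.3, 218.3]), 0.85, array([0.6109, 0.0789]))
(array([104.3, 279.8]), 0.75, array([ 0.6017, -0.0398]))
cover [(0.8, array([0.5356, 0.0255]))]
4 rows lin [[0.2,0.2,9.9],[0.2,0.2,9.9],[0.2,0.2,9.9],[0.2,0.2,9.9]] rot each [-0.01, 0.01, 0.09] from [0.6106 0.0768 0.2276] 62.8 q [-0.06  0.61  1.53 -0.    1.01 -1.15]
```

Call:
{"method": "drive_tool", "body": {
  "linear": [
    [0,0.5,8],
    [0,0.5,12],
    [0,0.5,12],
    [0,0,7],
    [0,0,0],
    [0,0,0],
    [0,0,0],
    [0,0,0],
    [0,0,0],
    [0,0,0]
  ],
  "rot": [
    [0,0,0],
    [0,0,0],
    [0,0,0],
    [0,0,0],
    [0,0,0],
    [0,0,0],
    [0,0,0],
    [0,0,0],
    [0,0,0],
    [0,0,0]
  ],
  "hand": [32,32,32,32,32,32,4,4,4,4]
}}

```text
t: 26.88
tcp_pos: [0.6103, 0.0787, 0.183]
tool_rot: [0.234, 0.972, -0.001, -0.002]
force: [-0.2, -0.7, -2.2]
finger_gap: 0.155
```

```bash
python3 st.py
```

```text
t 26.8833 [0.6103 0.0787 0.183 ] jaw 62.9 [-0.2 -0.7 -2.2] [-0.06 -0.08 -0.02] 0.155 [-0.05  0.67  1.56 -0.    0.92 -1.15]
```

Call:
{"method": "drive_tool", "body": {
  "linear": [
    [0,0,-1.5],
    [0,0,-1.5],
    [0,0,0]
  ],
  "rot": [
    [0,0,0],
    [0,0,0],
    [0,0,0]
  ],
  "hand": [4,4,4]
}}

```text
t: 27.13
tcp_pos: [0.6103, 0.0787, 0.183]
tool_rot: [0.234, 0.972, -0.001, -0.002]
force: [0.6, 0.4, -0.2]
finger_gap: 0.154
```

```bash
python3 st.py
```

```text
t 27.1333 [0.6103 0.0787 0.183 ] jaw 62.9 [ 0.6  0.4 -0.2] [-0.07 -0.03  0.05] 0.154 [-0.05  0.67  1.56 -0.    0.92 -1.15]
```

The fingers seem to have caught the hub too (gap 0.154). Reopen, raise 6 mm, regrip.

Call:
{"method": "drive_tool", "body": {
  "linear": [
    [0,0,0],
    [0,0,0],
    [0,0,-4],
    [0,0,-3],
    [0,0,0],
    [0,0,0],
    [0,0,0],
    [0,0,0],
    [0,0,0]
  ],
  "rot": [
    [0,0,0],
    [0,0,0],
    [0,0,0],
    [0,0,0],
    [0,0,0],
    [0,0,0],
    [0,0,0],
    [0,0,0],
    [0,0,0]
  ],
  "hand": [32,32,32,32,32,4,4,4,4]
}}

```text
t: 27.88
tcp_pos: [0.6115, 0.0781, 0.1964]
tool_rot: [0.234, 0.972, -0.001, 0.001]
force: [0.8, 0.1, -0.6]
finger_gap: 0.103
```

```bash
python3 st.py
```

```text
t 27.8833 [0.6115 0.0781 0.1964] jaw 62.9 [ 0.8  0.1 -0.6] [ 0.05 -0.06 -0.04] 0.103 [-0.05  0.65  1.55 -0.    0.94 -1.15]
```

Call:
{"method": "drive_tool", "body": {
  "linear": [
    [0,0,0],
    [0,0,0],
    [0,0,0],
    [0,0,0],
    [0,0,0],
    [0,0,0],
    [0,0,0],
    [0,0,0],
    [0,0,0],
    [0,0,0],
    [0,0,0],
    [0,0,0],
    [0,0,0],
    [0,0,0],
    [0,0,0],
    [0,0,0]
  ],
  "rot": [
    [0,0,5],
    [0,0,6],
    [0,0,6],
    [0,0,6],
    [0,0,6],
    [0,0,6],
    [0,0,6],
    [0,0,6],
    [0,0,5],
    [0,0,5],
    [0,0,4],
    [0,0,3],
    [0,0,2],
    [0,0,2],
    [0,0,2],
    [0,0,1]
  ],
  "hand": [4,4,4,4,4,4,4,4,4,4,4,4,4,4,4,4]
}}

```text
t: 29.22
tcp_pos: [0.6107, 0.0778, 0.1964]
tool_rot: [0.769, 0.64, -0.003, 0.003]
force: [0.6, 0.0, -0.2]
finger_gap: 0.104
```

```bash
python3 st.py
```

```text
t 29.2167 [0.6107 0.0778 0.1964] jaw -10.4 [ 0.6  0.  -0.2] [ 0.14 -0.03  1.42] 0.104 [-0.05  0.65  1.55 -0.01  0.95  0.14]
```

C is home (1.4 N m at the stop). Release and rise for a check of all four.

Call:
{"method": "drive_tool", "body": {
  "linear": [
    [0,0,0],
    [0,0,0],
    [0,0,0],
    [0,0,-15],
    [0,0,-30],
    [-15,-20,-30],
    [-15,-20,-30],
    [-15,-20,-25],
    [-15,-20,0],
    [-15,-20,0],
    [-15,-10,0],
    [0,0,0],
    [0,0,0],
    [0,0,0]
  ],
  "rot": [
    [0,0,0],
    [0,0,0],
    [0,0,0],
    [0,0,0],
    [0,0,0],
    [0,0,0],
    [0,0,0],
    [0,0,0],
    [0,0,0],
    [0,0,0],
    [0,0,0],
    [0,0,0],
    [0,0,0],
    [0,0,0]
  ],
  "hand": [32,32,32,32,32,32,32,32,32,32,32,32,32,32]
}}

```text
t: 30.38
tcp_pos: [0.482, 0.0088, 0.3333]
tool_rot: [0.773, 0.635, -0.001, 0.002]
force: [0.0, -0.4, 0.9]
finger_gap: 0.376
```

```bash
python3 look.py w10; python3 st.py; python3 - <<'E'
from h import *
snap('top')
for l,z in dict(chisel=.005,hardy=.005,oilcan=0,jar=0,flange=0).items():
    print(l,[(round(d['score'],2),np.round(ray('top',d['at'],z),3)[:2]) for d in cams.spot_point(l,'top') if d['score']>.2])
E
```

```text
[0.4824 0.0089 0.3333] -11.2 t 30.4333 cam [0.495 0.076 0.403]
chisel []
wings
(array([379.2, 203.7]), 0.85, array([ 0.6022, -0.0393]))
(array([379.7,  86. ]), 0.77, array([0.6116, 0.0774]))
(array([228. , 102.2]), 0.69, array([0.4689, 0.0907]))
(array([245.3, 219.5]), 0.57, array([ 0.4605, -0.0293]))
cover [(0.96, array([0.5355, 0.0267]))]
wing_a reg 0.97 [237.0, 196.2, 256.7, 242.1] [ 0.4627 -0.0223] sd [0.0035 0.0139] dir 83.3
wing_a reg 0.78 [362.7, 181.8, 389.4, 229.1] [ 0.5932 -0.033 ] sd [0.0059 0.0132] dir 94.6
wing_a reg 0.75 [219.3, 77.7, 241.1, 125.2] [0.4725 0.0919] sd [0.0031 0.0116] dir 85.0
t 30.6833 [0.4822 0.0091 0.3328] jaw -11.1 [ 0.7 -0.5  0. ] [ 0.01 -0.04 -0.04] 0.377 [-0.21  0.3   1.75 -0.    1.1  -0.02]
chisel [(0.66, array([ 0.467, -0.422])), (0.33, array([0.698, 0.402]))]
hardy []
oilcan [(0.57, array([0.726, 0.09 ]))]
jar [(0.61, array([0.548, 0.028])), (0.39, array([ 0.481, -0.039]))]
flange [(0.55, array([ 0.716, -0.078]))]
```

View pics/w10.png

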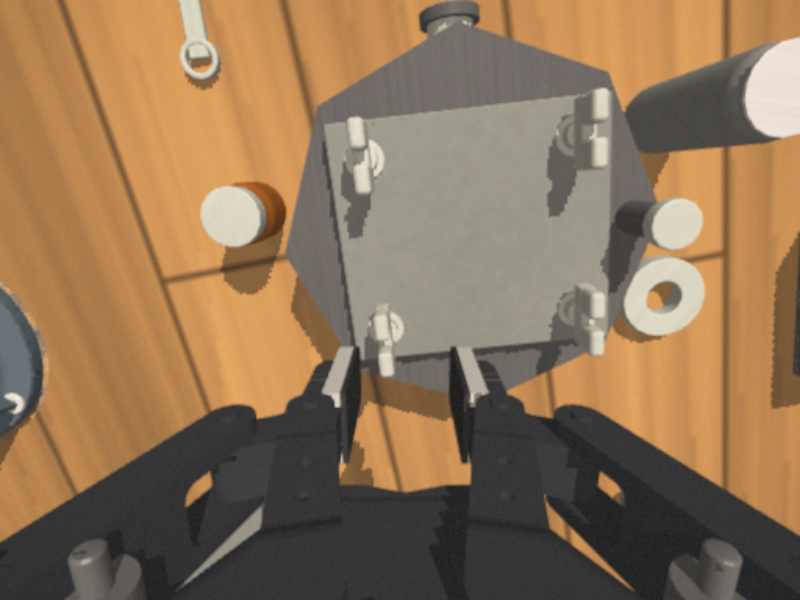

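A, B and C line up with the cover's edges, but D at (594,320) looks a few degrees off (94.6° measured against about 85°), which perspective could explain. The jar, flange and oil can stand in place. I'll go above D to check it and re-tighten if needed.

```bash
python3 -c "
from h import *
plan((.600,-.0405,.240),-10,step=30)"
```

```text
6 rows lin [[-4.2,20.9,15.6],[-4.3,20.9,15.5],[-4.4,20.9,15.5],[-4.4,20.9,15.5],[-4.5,20.9,15.5],[-4.6,20.8,15.5]] rot each [0.02, 0.04, -0.19] from [0.4818 0.0089 0.333 ] -11.1 q [-0.21  0.3   1.75 -0.01  1.1  -0.02]
```

Call:
{"method": "drive_tool", "body": {
  "linear": [
    [-4.5,21,15],
    [-4.5,21,15],
    [-4.5,21,15],
    [-4.5,21,14],
    [-4.5,21,14],
    [-4.5,21,14],
    [0,0,0],
    [0,0,0],
    [0,0,0]
  ],
  "rot": [
    [0,0,-0.2],
    [0,0,-0.2],
    [0,0,-0.2],
    [0,0,-0.2],
    [0,0,-0.2],
    [0,0,-0.2],
    [0,0,0],
    [0,0,0],
    [0,0,0]
  ],
  "hand": [32,32,32,32,32,32,32,32,32]
}}

```text
t: 31.73
tcp_pos: [0.6054, -0.0428, 0.2426]
tool_rot: [0.765, 0.644, -0.001, 0.002]
force: [0.4, 0.8, -0.0]
finger_gap: 0.375
```

```bash
python3 look.py w11; python3 -c "
from h import *
plan((.6008,-.040,.193),-8,step=30)"
```

```text
[ 0.6051 -0.0426  0.2429] -9.8 t 31.7833 cam [0.616 0.025 0.313]
chisel []
wings
(array([252.3, 208.3]), 0.95, array([ 0.6011, -0.0387]))
(array([ 52.6, 227.7]), 0.8, array([ 0.4572, -0.0287]))
(array([231.3,  21.6]), 0.7, array([0.6095, 0.0784]))
cover [(0.61, array([0.5353, 0.0246]))]
wing_a reg 0.9 [1.3, 5.5, 47.2, 84.8] [0.4885 0.0818] sd [0.0064 0.0102] dir 74.5
wing_a reg 0.8 [239.8, 175.9, 261.6, 248.5] [ 0.6006 -0.0353] sd [0.0033 0.0133] dir 83.5
wing_a reg 0.75 [217.3, 0.9, 248.3, 66.0] [0.6103 0.0701] sd [0.0035 0.0087] dir 86.6
wing_a reg 0.61 [27.6, 192.8, 91.4, 260.7] [ 0.4738 -0.0229] sd [0.0087 0.013 ] dir 63.3
2 rows lin [[0.9,-2.6,25.4],[0.9,-2.5,25.4]] rot each [0.14, 0.13, -0.9] from [ 0.6054 -0.0425  0.2439] -9.8 q [-0.25  0.57  1.54 -0.    1.02 -0.08]
```

Seen from directly above, D reads 83.5°, the same as A (84.1°) and B (83.6°) read from directly above. The earlier tilt was perspective. C reads 86.6°, and the chisel is in the tray.

```bash
python3 -c "
from h import *
print(manip.sense()['t'],order.sign_off())"
```

```text
the job is handed in; nothing more can be done
32.0333 None
```

I laid the chisel flat in the free half of the tray with the hardy. Then I tightened the wing screws in cross order (D, B, then A, C) and handed the job in at 32 s.

- **Screws:** each one was turned until the torque rose to 1.0–1.7 N m. Afterwards the wings read 83.5° (D), 83.6° (B), 84.1° (A) and 86.6° (C), against an estimated home of about 85°. The limit is 6° from home.
- **A reading that disagreed:** an oblique view put D at 94.6°, but from straight above it read 83.5°. I put the difference down to perspective and did not turn D again. C was only seen near the edge of the last picture.
- **Chisel:** the picture after release showed it clear of the hardy and the walls. A later top view put its centre at about (0.467, −0.422) m, inside the tray.
- **Bystanders:**
  - The oil can and flange were found within about 10 mm of where they started.
  - The jar stood in place in the last picture I viewed, but the final network check placed it wrongly, on the housing.
  - The final check missed the hardy, which was last seen in place after the chisel was released.
  - I did not re-measure the hammer, brush or wrench. The gripper worked well clear of them.

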